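# Set out the reagents on two bench trays

## Robot

A 6-joint arm with a two-finger parallel gripper is mounted at the origin on a cart in front of the work surface, level with it; the furniture and walls round the work are solid. World frame = base frame: x ahead of the robot, y to its left, z up, the work surface at z = 0. Lengths are in m, angles in rad, forces in N, time in s.
With the tool pointing down it reaches from about 0.275 to 1 m from the base axis. Payload 8.4 kg.
Tool frame: the origin (TCP) lies at the very end of the fingers, on their centre line; the grasp point (between the pads) lies 19 mm behind it; z points along the fingers, y is the line along which they close (so a half turn about z gives the same grasp; the last joint's range is limited). The gripper opens to 85 mm and grips with 20 to 120 N. Pads are 22 mm wide; open, the fingers measure 114 mm over their backs; the gripper's body (76 mm by 85 mm) begins 54 mm behind the grasp point. The pads swing forward as they close: fully open they stand 13 mm farther back than shut.
Start: joints at [1.252, 0.353, 1.633, -0, 1.155, -0.002], TCP at [0.195, 0.594, 0.202] pointing down, gripper open.
Joint ranges: [-2.63, 2.63], [-0.92, 2.1], [0.06, 2.66], [-1.3, 4.44], [0, 2.69], [-3.02, 3.02]. Speed limits (rad/s): [2.22, 2.22, 2.79, 3.14, 3.14, 3.14].

## Interface

Orientations are given as a rotation vector (axis times angle).
In Python, from bench import manip, camera gives the robot as it stands.
- The arm moves only by the tool drive_tool, never from a script. Its argument "targets" is a list that holds one entry, the list of rows, each a list of 4 numbers: the shift along the tool's x, y, z in mm, then the turn about the tool's z in rad. A call has 1 to 20 rows; each row shifts and turns the commanded pose from where the row before left it, along the tool's axes as they then stand; what a row does not reach is not made up. A row lasts 1/12 s, in which the tool goes at most 41.7 mm and 7.16 degrees, less where a joint would pass 70% of its speed; a pose out of reach is approached as far as the arm can. A call is refused whole if a number of a shift passes 41.7 or a number of a turn 0.125, either way. A call with a gripper value outside its range is refused whole. "jaw" is the finger opening in mm, from 0 to 85.4, set as the call begins (left out, the last holds). The fingers move at their own pace and stop on an object; "newtons" is the grip in N (left out, the last holds). Time passes only in rows, so rows that do not move let the fingers close. It gives the time, the measured TCP pose, the force, the opening and the grip force at its end, in the units of the state.
- manip.get_obs(): the state, without advancing time (a new reading comes with each control period).
- camera(name): name is "scene" or "top" or "wrist"; returns a dict with "img" (384x512x3 uint8, red, green, blue), "mtx" (3x3 intrinsics, pixels), "position" and "rotation" of the camera in the world. Camera axes: x right, y up, looking along -z (the intrinsics and any distortion apply to the point x, -y, -z); pixel columns grow to the right and rows downward; lengths in m; the calibration is good to about 2 mm. A picture is of the moment at which its call begins. There is no depth.
- manip.hand_in(): hands the job in; it is judged then, once.
The state is a dict: "t": time; "joints": joint angles; "qvel": joint speeds; "joint_torque": joint torques, N m; "tcp_pos": TCP position; "ee_rot": TCP orientation; "ft_force": force on the tool from outside, world axes, zero at the start; "torque": the same for the moment, N m; "width": finger opening in m; "gripper_force": force on a finger pad.
Only numpy, scipy, OpenCV 4.12 (cv2) and the standard library are available. Lean on these libraries where they do the work, as an engineer would, in place of code of your own. Each camera call takes 0.05 s, during which the arm holds its last target. There are 200 camera calls.

## Task

Set out the two grey trays for a titration with the three bottles and the vial that stand along the front of the bench (the stock at the back stays there), with left, right and behind as seen from the robot: on the tray with the beaker, stand the large brown bottle in the ring left of the beaker and the small brown bottle in the ring right of it; on the tray with the timer, stand the vial in the ring between the timer and the weighing boats and the clear bottle in the ring behind the vial. Stand each upright in the middle of its ring, knock nothing over, and leave the beaker, the timer and the weighing boats where they are.

Things in the scene. Friction and masses are not known exactly. Their poses are not given: they have to be found in the camera images.
- tray_a: Beaker's fixed grey tray, 158 (x) by 256 (y) mm, top face 8 mm above the bench, 2.5 mm raised edge. Flat white rings, 74 mm across: a row of three at tray x, y = -40, +80; -40, 0; -40, -80 mm and one behind at +40, 0. Origin: centre of underside; x points away from the robot, y to its left, turned up to 0.17 rad. The beaker is in the row's middle ring; the others start empty.
- tray_b: Timer's fixed grey tray, 158 (x) by 256 (y) mm, top face 8 mm above the bench, 2.5 mm raised edge. Flat white rings, 74 mm across: a row of three at tray x, y = -40, +80; -40, 0; -40, -80 mm and one behind at +40, 0. Origin: centre of underside; x points away from the robot, y to its left, turned up to 0.17 rad. Timer in the row's left ring, boats in the right.
- beaker: Small clear glass beaker, 54 mm wide at the most and 58 mm high, loose, in the middle ring of the row on its tray. Origin: centre of its underside.
- bench_timer: White bench timer with a display, 60 x 68 x 18 mm, loose, in the left ring of the row on its tray. Origin: centre of its underside.
- boats: Nest of white weighing boats, 48 x 73 x 17 mm, loose, in the right ring of the row on its tray. Origin: centre of its underside.
- big_brown_center (a point): Large brown bottle with a black screw cap, the bigger of the two brown ones on the front of the bench; body 68 mm across and 92 mm high, 139 mm high in all, 0.36 kg, upright. Cap and neck, 40 mm across, run from 93 to 135 mm above its foot: grip there. The point is on its axis, half-way up (69.5 mm above its foot); z is up.
- small_brown_center (a point): Small brown bottle with a black screw cap, the smaller of the two on the front of the bench; body 41 mm across and 53 mm high, 90 mm high in all, 0.09 kg, upright. Cap and neck, 28 mm across, run from 54 to 78 mm above its foot: grip there. The point is on its axis, half-way up (45 mm above its foot); z is up.
- clear_bottle_center (a point): Clear bottle with a red screw cap, on the front of the bench (a like one in the stock at the back is not meant); body 60 mm across and 80 mm high, 124 mm high in all, 0.26 kg, upright. Cap and neck, 36 mm across, run from 81 to 118 mm above its foot: grip there. The point is on its axis, half-way up (62 mm above its foot); z is up.
- vial_center (a point): Small clear sample vial with a white and orange cap, on the front of the bench; 30 mm across the cap and 56 mm high, 0.03 kg, upright. Grip the 27 mm glass body, which runs from 0 to 42 mm above its foot, not the cap. The point is on its axis, half-way up (28 mm above its foot); z is up.
Mind the look-alikes: they are no part of the job. Leave any orange or yellow look-alike of the part that bears big_brown_center alone.

How it is judged:
At the end, for the whole second after the job is handed in: Large brown bottle left of the beaker, small brown right of it, vial between timer and boats, clear bottle behind the vial: each within 13 mm of its ring's centre along both tray axes, on the tray, upright within 0.1 rad, at rest; beaker, timer and boats within 15 mm of their starts (x of big_brown_center in the frame of tray_a between -0.053 and -0.027 m and y of big_brown_center in the frame of tray_a between 0.067 and 0.093 m and height (world z) of big_brown_center between 0.0735 and 0.0815 m and angle between each of big_brown_center, small_brown_center, vial_center, clear_bottle_center's own z axis and vertical below 0.1 rad and linear speed of each of big_brown, small_brown, vial, clear_bottle below 0.02 m/s and angular speed of each of big_brown, small_brown, vial, clear_bottle below 0.2 rad/s and x of small_brown_center in the frame of tray_a between -0.053 and -0.027 m and y of small_brown_center in the frame of tray_a between -0.093 and -0.067 m and height (world z) of small_brown_center between 0.049 and 0.057 m and x of vial_center in the frame of tray_b between -0.053 and -0.027 m and y of vial_center in the frame of tray_b between -0.013 and 0.013 m and height (world z) of vial_center between 0.032 and 0.04 m and x of clear_bottle_center in the frame of tray_b between 0.027 and 0.053 m and y of clear_bottle_center in the frame of tray_b between -0.013 and 0.013 m and height (world z) of clear_bottle_center between 0.066 and 0.074 m and distance of each of beaker, bench_timer, boats from where it was at the start of the episode below 0.015 m); the robot touches nothing.
It fails at once if the beaker is shifted by more than 15 mm (distance of beaker from where it was at the start of the episode above 0.015 m).
It fails at once if the timer is shifted by more than 15 mm (distance of bench_timer from where it was at the start of the episode above 0.015 m).
It fails at once if the nest of weighing boats is shifted by more than 15 mm (distance of boats from where it was at the start of the episode above 0.015 m).
It fails at once if a bottle, the vial or the beaker is knocked over (angle between any of big_brown_center, small_brown_center, clear_bottle_center, vial_center, beaker's own z axis and vertical above 0.7 rad).
It also fails if it takes over 128 s, if anything falls off the work surface, if the arm or the gripper's body presses on something with over 40 N, if the wrist force passes 120 N, or if a joint passes its speed limit or range.

## Working session

There is one attempt and no reset: what is moved stays moved. The work goes in short steps, Python scripts to look and compute and a tool call to move; the robot and the scene stay as the last step left them, time stands still between calls to the robot, and variables do not carry over. Pictures are saved under pics/ and viewed, at most 15 in all, crops included, and the job is handed in when it is done.

Besides the shell and the picture viewer there is one more tool, called after "Request:" by a JSON object that holds its "method" and its "body". drive_tool: Moves the arm, as the interface text tells. Its arguments: {"type":"object","properties":{"targets":{"type":"array"},"jaw":{"type":"number"},"newtons":{"type":"number"}},"required":["targets"]}

```bash
mkdir -p pics; ls; cat > h.py <<'E'
import numpy as np, cv2, json
from bench import manip, camera
def snap(name, fn):
    c=camera(name); cv2.imwrite(f'pics/{fn}.png', c['img'][:,:,::-1]); np.savez(f'pics/{fn}.npz', **{k:np.array(v) for k,v in c.items() if k in('img','mtx','position','rotation')}); return c
def load(fn): return dict(np.load(f'pics/{fn}.npz'))
def ray(c,u,v,z):
    d=np.linalg.inv(c['mtx'])@np.array([u,v,1.]); R=np.array(c['rotation'])
    if R.shape!=(3,3): R=cv2.Rodrigues(R)[0]
    d=R@np.array([d[0],-d[1],-d[2]]); p=np.array(c['position']); return p+d*(z-p[2])/d[2]
def proj(c,P):
    q=np.array(c['rotation']).T@(np.array(P)-c['position']); q=c['mtx']@np.array([q[0],-q[1],-q[2]]); return q[:2]/q[2]
E
python3 - <<'E'
from h import *
for n in ('scene','top','wrist'):
    c=snap(n,n+'0'); print(n,[k for k in c],np.round(c['position'],3),np.round(c['rotation'],3).tolist(),np.round(c['mtx'],1).tolist())
a=cv2.imread('pics/top0.png'); cv2.imwrite('pics/top0b.png',cv2.resize(a,(800,600),interpolation=cv2.INTER_CUBIC))
a=cv2.imread('pics/scene0.png'); cv2.imwrite('pics/scene0b.png',cv2.resize(a,(800,600),interpolation=cv2.INTER_CUBIC))
o=manip.get_obs(); print(o)
E
```

```text
pics
scene ['img', 'mtx', 'position', 'rotation'] [0.038 1.032 0.613] [0.369, -1.467, -2.294] [[418.7, 0.0, 258.8], [0.0, 418.7, 191.3], [0.0, 0.0, 1.0]]
top ['img', 'mtx', 'position', 'rotation'] [ 0.402 -0.034  1.041] [0.154, -0.163, -1.62] [[383.6, 0.0, 258.4], [0.0, 383.6, 192.5], [0.0, 0.0, 1.0]]
wrist ['img', 'mtx', 'position', 'rotation'] [0.126 0.616 0.374] [-0.25, -0.179, 1.247] [[314.5, 0.0, 254.6], [0.0, 314.5, 192.9], [0.0, 0.0, 1.0]]
{'t': 0.15, 'joints': array([ 1.25162966e+00,  3.53516769e-01,  1.63394194e+00,  2.78657493e-05,
        1.15525433e+00, -2.38107999e-03]), 'qvel': array([-0.00113555, -0.0021007 , -0.00420003,  0.00011459,  0.00090464,
       -0.0008752 ]), 'joint_torque': array([-3.14300632e-04, -6.05643368e+01, -3.42339385e+01,  1.25691140e-04,
        6.10024654e-03, -4.39254086e-05]), 'tcp_pos': array([0.19454891, 0.59352365, 0.20162601]), 'ee_rot': array([-4.95512697e-01, -3.10206119e+00,  1.73067051e-03]), 'ft_force': array([-0.5924636 ,  0.24576659,  0.44818011]), 'torque': array([ 0.03691145, -0.03104505,  0.05261156]), 'gripper_force': 0.0, 'width': 0.08540179421988685}
```

View pics/top0b.png

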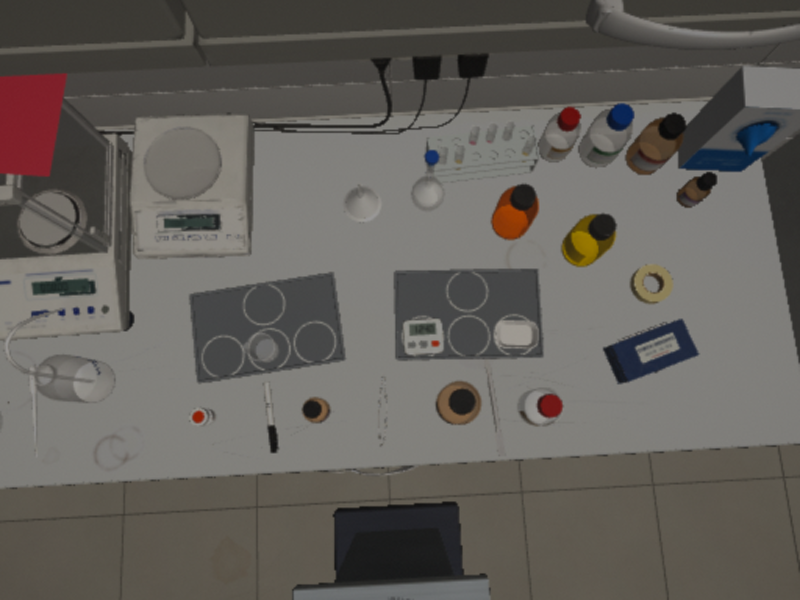

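View pics/scene0b.png

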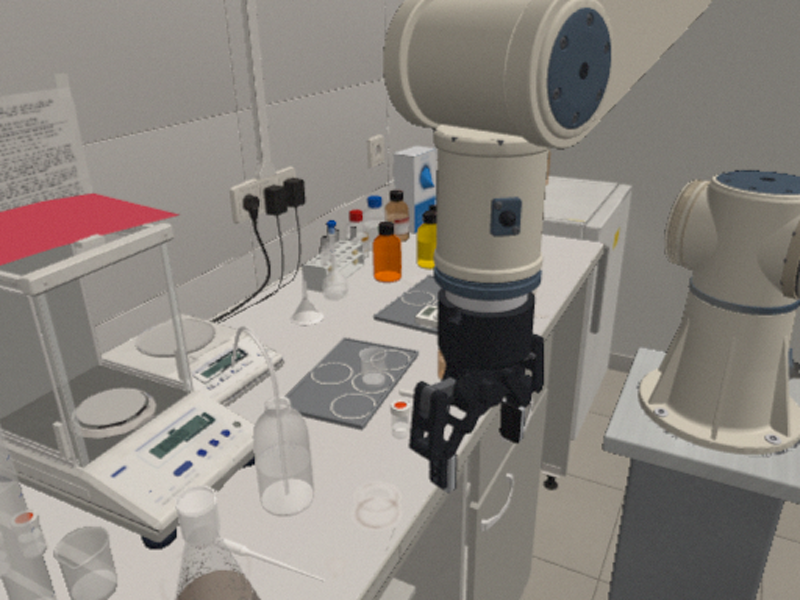

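The top view shows tray A (beaker) at about (267,328) and tray B (timer, boats) at (467,314). Candidates, in 800x600 pixels:
- **Large brown:** front (459,402). Look-alikes are brown in stock (657,145), orange (515,211) and yellow (588,240).
- **Small brown:** front (316,409). Look-alike is in stock (697,190).
- **Clear with red cap:** front (543,406). Look-alike is in stock (560,133).
- **Vial:** front (200,416). Look-alikes are the rack vials (480,140) and the one at the left in the scene view (25,520).

I choose the four front ones.

```bash
cat >> h.py <<'E'
_l=load
def _fix(c):
    c=dict(c); R=np.array(c['rotation']); 
    if R.shape!=(3,3): c['rotation']=cv2.Rodrigues(R.astype(float))[0]
    return c
def load(fn): return _fix(_l(fn))
def snapf(n,f): return _fix(snap(n,f))
E
python3 - <<'E'
from h import *
c=load('top0'); img=c['img']; hsv=cv2.cvtColor(img,cv2.COLOR_RGB2HSV); g=cv2.cvtColor(img,cv2.COLOR_RGB2GRAY)
s=1.5625
# trays
m=((g>40)&(g<110)).astype(np.uint8)*255; m=cv2.morphologyEx(m,cv2.MORPH_CLOSE,np.ones((3,3)))
for nm,(u,v) in dict(a=(267,328),b=(467,314)).items():
    sub=np.zeros_like(m); u0,v0=int(u/s),int(v/s); sub[v0-42:v0+42,u0-60:u0+60]=m[v0-42:v0+42,u0-60:u0+60]
    cs=cv2.findContours(sub,cv2.RETR_EXTERNAL,cv2.CHAIN_APPROX_NONE)[0]; k=max(cs,key=cv2.contourArea)
    P=np.array([ray(c,x,y,0.0095)[:2] for x,y in k[:,0]+0.0],np.float32)
    r=cv2.minAreaRect(P); print(nm,np.round(r[0],4),np.round(r[1],4),r[2], np.round(cv2.boxPoints(r),3).tolist())
# white ring pixels
for nm,(u,v),z,sel in [('big',(461,401),.139,'k'),('small',(313,408),.090,'k'),('clear',(550,405),.124,'r'),('vial',(199,417),.056,'r')]:
    u0,v0=int(u/s),int(v/s); w=16
    H=hsv[v0-w:v0+w,u0-w:u0+w]; mm=(H[...,2]<60) if sel=='k' else ((H[...,1]>130)&((H[...,0]<12)|(H[...,0]>170)))
    mm=mm.astype(np.uint8)
    n,l,st,ce=cv2.connectedComponentsWithStats(mm); i=1+np.argmax(st[1:,4]); x,y,ww,hh,ar=st[i]
    p=ce[i]+[u0-w,v0-w]; q=ray(c,*p,z); print(nm,p*s,ww,hh,ar,np.round(q,4),'diam',np.round(ww/383.6*(1.041-z),4), np.hypot(*q[:2]))
crop=img[235:290,100:380]; cv2.imwrite('pics/crop0.png',cv2.resize(crop[:,:,::-1],None,fx=2.8,fy=2.8,interpolation=cv2.INTER_CUBIC))
E
```

```text
a [0.5789 0.196 ] [0.1603 0.2579] 5.793076038360596 [[0.4860000014305115, 0.3160000145435333], [0.5120000243186951, 0.05999999865889549], [0.671999990940094, 0.07599999755620956], [0.6460000276565552, 0.3319999873638153]]
b [ 0.5831 -0.1558] [0.2575 0.1603] 87.86392211914062 [[0.49799999594688416, -0.28200000524520874], [0.6579999923706055, -0.28700000047683716], [0.6679999828338623, -0.029999999329447746], [0.5080000162124634, -0.024000000208616257]]
big [461.58175355 400.8367891 ] 16 16 211 [ 0.4283 -0.1218  0.139 ] diam 0.0376 0.4453060202736258
small [311.25606796 408.67718447] 12 12 103 [0.4307 0.1088 0.09  ] diam 0.0297 0.4442006431583233
clear [549.76748512 405.19903274] 15 14 168 [ 0.4149 -0.2556  0.124 ] diam 0.0359 0.48737419376743285
vial [197.60174419 416.06104651] 8 8 43 [0.4301 0.2974 0.056 ] diam 0.0205 0.5228775250260912
```

View pics/crop0.png

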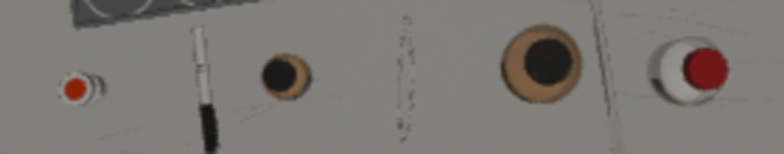

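The crop confirms the choices: vial with orange cap, small brown, large brown and red-capped clear bottle. Cap diameters (38, 30 and 36 mm) and tray sizes (160 x 258 mm) agree with the description. I start by turning the tool so the jaws close along world x.

Request:
{"method": "drive_tool", "body": {"targets": [[[0,0,0,0.125],[0,0,0,0.125],[0,0,0,0.125],[0,0,0,0.125],[0,0,0,0.125],[0,0,0,0.125],[0,0,0,0.125],[0,0,0,0.125],[0,0,0,0.125],[0,0,0,0.125],[-30,0,0,0],[-30,0,0,0],[-30,0,0,0],[-30,0,0,0],[-28,0,0,0],[0,0,0,0]]], "jaw": 60}}

```text
t: 1.48
tcp_pos: [0.1945, 0.4408, 0.2015]
ee_rot: [2.216, 2.224, -0.006]
ft_force: [0.4, 0.2, -0.9]
width: 0.0606
gripper_force: 0.0
```

Request:
{"method": "drive_tool", "body": {"targets": [[[-20,30,0,0],[-20,30,0,0],[-20,30,0,0],[-20,30,0,0],[-20,30,0,0],[-20,30,0,0],[-14,30,0,0],[-10,25,0,0],[0,0,20,0],[0,0,20,0],[0,0,0,0],[0,0,0,0]]]}}

```text
t: 2.48
tcp_pos: [0.4303, 0.3025, 0.1615]
ee_rot: [-2.217, -2.225, 0.004]
ft_force: [0.7, 0.5, 0.6]
width: 0.0601
gripper_force: 0.0
```

```bash
python3 - <<'E'
from h import *
c=snapf('wrist','w1'); print(c['position'],manip.get_obs()['tcp_pos'],proj(c,[.430,.297,.056]),proj(c,[.430,.297,0]))
E
```

```text
[0.43043549 0.37503817 0.33354076] [0.43089875 0.30314012 0.16248538] [254.58350018 187.94487351] [254.73979537 174.00359096]
```

View pics/w1.png

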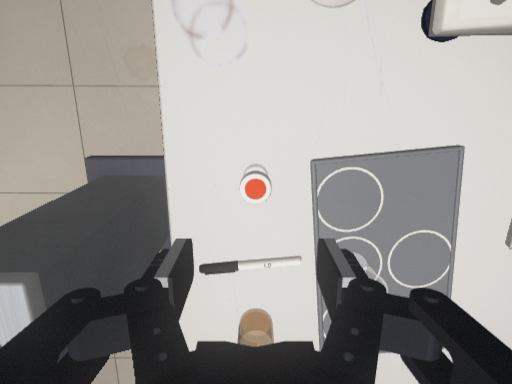

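The vial cap is at (256,188), exactly where predicted (254.6,187.9). The ring left of the beaker is at about (350,199), and the pen lies below the vial at row 265. Next is descend and grip.

Request:
{"method": "drive_tool", "body": {"targets": [[[-6,-1,0,0],[0,0,25,0],[0,0,25,0],[0,0,25,0],[0,0,25,0],[0,0,25,0],[0,0,20,0],[0,0,10,0],[0,0,0,0],[0,0,0,0]]]}}

```text
t: 3.37
tcp_pos: [0.4302, 0.2972, 0.0079]
ee_rot: [2.217, 2.226, 0.001]
ft_force: [0.3, 0.0, 0.4]
width: 0.06
gripper_force: 0.0
```

Request:
{"method": "drive_tool", "body": {"targets": [[[0,0,0,0],[0,0,0,0],[0,0,0,0],[0,0,0,0],[0,0,0,0],[0,0,0,0],[0,0,0,0],[0,0,0,0],[0,0,0,0],[0,0,0,0]]], "jaw": 20, "newtons": 25}}

```text
t: 4.2
tcp_pos: [0.4308, 0.2974, 0.0086]
ee_rot: [2.217, 2.226, 0.003]
ft_force: [-0.9, -1.0, 7.9]
width: 0.0252
gripper_force: 24.1
```

```bash
python3 - <<'E'
from h import *
c=load('w1'); print(proj(c,[.531,.2716,.008]), ray(c,350,199,.008))
m=((cv2.cvtColor(c['img'],cv2.COLOR_RGB2GRAY)>150)).astype(np.uint8); m[:,:318]=0;m[:,384:]=0;m[:165]=0;m[233:]=0
ys,xs=np.nonzero(m); e=cv2.fitEllipse(np.c_[xs,ys].astype(np.float32)); print(e, ray(c,*e[0],.008))
E
```

```text
[347.62342464 199.04482621] [0.5335731  0.27166698 0.008     ]
((348.898681640625, 199.0525665283203), (61.41026306152344, 67.5730209350586), 60.46263885498047) [0.53238404 0.27159973 0.008     ]
```

Request:
{"method": "drive_tool", "body": {"targets": [[[0,0,-10,0],[0,0,-28,0],[0,0,-28,0],[0,0,-28,0],[0,0,-28,0],[0,0,-28,0],[-10,20,0,0],[-30,25,0,0],[-33,20,0,0],[-33,20,0,0],[-35,20,0,0],[-38,8,0,0],[-38,0,0,0],[-38,0,0,0],[-38,0,0,0],[-38,0,0,0],[-38,0,0,0],[-38,0,0,0],[-30,0,0,0],[-10,0,0,0]]]}}

```text
t: 5.87
tcp_pos: [0.5446, -0.1536, 0.1584]
ee_rot: [2.218, 2.222, -0.0]
ft_force: [-0.3, -0.1, 0.2]
width: 0.0248
gripper_force: 24.7
```

Request:
{"method": "drive_tool", "body": {"targets": [[[0,0,0,0],[0,0,0,0],[0,0,0,0]]]}}

```text
t: 6.12
tcp_pos: [0.5446, -0.1485, 0.1575]
ee_rot: [-2.216, -2.226, -0.0]
ft_force: [-1.1, -0.1, -0.4]
width: 0.0248
gripper_force: 24.7
```

```bash
python3 - <<'E'
from h import *
c=snapf('wrist','w2'); print(c['position'],manip.get_obs()['tcp_pos'],proj(c,[.5431,-.1543,.008]),proj(c,[.6231,-.1573,.008]))
E
```

```text
[ 0.54427252 -0.07634785  0.32971081] [ 0.54462016 -0.14831297  0.1574088 ] [253.31045357 177.07540046] [329.17684057 180.28867612]
```

View pics/w2.png

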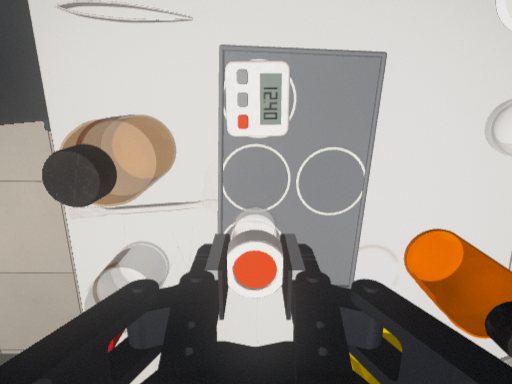

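Middle ring is at (256,178) and the back ring at (331,181), both within about 2 px of prediction. The vial is held upright between the pads at (255,265). Lowering it now.

Request:
{"method": "drive_tool", "body": {"targets": [[[-6,0,0,0],[0,1,25,0],[0,0,25,0],[0,0,25,0],[0,0,25,0],[0,0,20,0],[0,0,10,0],[0,0,5,0],[0,0,3,0],[0,0,0,0],[0,0,0,0]]]}}

```text
t: 7.08
tcp_pos: [0.5465, -0.1558, 0.0202]
ee_rot: [2.216, 2.225, 0.001]
ft_force: [0.3, 0.5, -0.5]
width: 0.025
gripper_force: 24.7
```

Request:
{"method": "drive_tool", "body": {"targets": [[[0,0,1.5,0],[0,0,1,0],[0,0,0,0],[0,0,0,0]]]}}

```text
t: 7.42
tcp_pos: [0.5458, -0.1558, 0.017]
ee_rot: [2.217, 2.226, 0.0]
ft_force: [0.0, -0.4, -0.6]
width: 0.0245
gripper_force: 24.7
```

Request:
{"method": "drive_tool", "body": {"targets": [[[0,0,0,0],[0,0,0,0],[0,0,0,0],[0,0,0,0],[0,0,0,0],[0,0,0,0]]], "jaw": 50}}

```text
t: 7.92
tcp_pos: [0.5457, -0.1557, 0.0167]
ee_rot: [2.217, 2.226, -0.0]
ft_force: [0.1, 0.7, -0.1]
width: 0.0497
gripper_force: 0.0
```

Request:
{"method": "drive_tool", "body": {"targets": [[[0,0,-5,0],[0,0,-20,0],[0,0,-25,0],[0,0,-25,0],[0,0,-25,0],[0,0,-25,0],[0,0,-25,0],[0,0,-10,0],[0,0,0,0],[0,0,0,0]]]}}

```text
t: 8.75
tcp_pos: [0.5456, -0.1557, 0.1765]
ee_rot: [2.217, 2.226, 0.0]
ft_force: [-0.3, 1.2, -0.3]
width: 0.0501
gripper_force: 0.0
```

```bash
python3 - <<'E'
from h import *
c=snapf('wrist','w3'); print(manip.get_obs()['tcp_pos'],proj(c,[.5431,-.1543,.064]),proj(c,[.5465,-.1558,.064]))
c=snapf('top','top1'); img=c['img']; cv2.imwrite('pics/t1.png',cv2.resize(img[150:300,90:390,::-1],None,fx=2.6,fy=2.6,interpolation=cv2.INTER_CUBIC))
w=load('w3')['img'];cv2.imwrite('pics/w3c.png',w)
E
```

```text
[ 0.54499806 -0.15550091  0.17557056] [251.97430681 178.88172188] [255.61175068 180.46194329]
```

View pics/w3c.png

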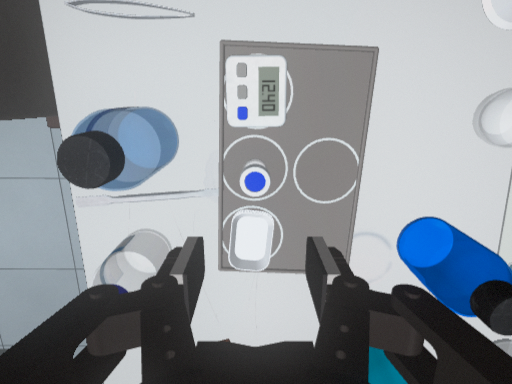

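The vial (colours swapped in that picture) stands upright: cap (255,182), foot in the middle of its ring (255,168). Timer and boats are untouched. On to the small brown bottle.

Request:
{"method": "drive_tool", "body": {"targets": [[[15,-5,0,0],[33,-14,0,0],[33,-14,0,0],[33,-14,0,0],[33,-14,0,0],[33,-14,0,0],[33,-14,0,0],[33,-14,0,0],[18,-11,0,0],[0,0,0,0],[0,0,0,0],[0,0,0,0]]]}}

```text
t: 9.85
tcp_pos: [0.4302, 0.1078, 0.1761]
ee_rot: [-2.216, -2.227, 0.002]
ft_force: [0.9, -0.2, -0.2]
width: 0.0503
gripper_force: 0.0
```

```bash
python3 - <<'E'
from h import *
c=snapf('wrist','w4'); print(manip.get_obs()['tcp_pos'],proj(c,[.4307,.1088,.09]),proj(c,[.5472,.1124,.008]))
h=cv2.cvtColor(c['img'],cv2.COLOR_RGB2HSV); u,v=proj(c,[.4307,.1088,.09]).astype(int); w=35
m=(h[v-w:v+w,u-w:u+w,2]<60).astype(np.uint8); n,l,s,ce=cv2.connectedComponentsWithStats(m); i=1+np.argmax(s[1:,4]); p=ce[i]+[u-w,v-w]; print(p,s[i],ray(c,*p,.09))
m=(cv2.cvtColor(c['img'],cv2.COLOR_RGB2GRAY)>150).astype(np.uint8); u,v=proj(c,[.5472,.1124,.008]).astype(int); print(u,v)
cv2.imwrite('pics/w4.png',c['img'][:,:,::-1])
E
```

```text
[0.43058086 0.10742355 0.17622484] [255.40354945 186.77516775] [361.43400627 164.4291869 ]Traceback (most recent call last):
  File "<stdin>", line 4, in <module>
    return _wrapfunc(a, 'argmax', axis=axis, out=out, **kwds)
    return bound(*args, **kwds)
ValueError: attempt to get argmax of an empty sequence
```

View pics/w4.png

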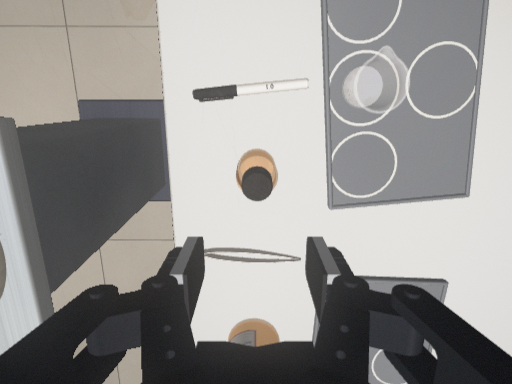

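Small brown cap is at (257,184), predicted (255,187). The ring right of the beaker is at (363,164), predicted (361,164). Descend to keep the fingertips just above the shoulder.

Request:
{"method": "drive_tool", "body": {"targets": [[[2.5,0.5,0,0],[0,0,25,0],[0,0,25,0],[0,0,25,0],[0,0,25,0],[0,0,15,0],[0,0,8,0],[0,0,0,0],[0,0,0,0]]]}}

```text
t: 10.65
tcp_pos: [0.4314, 0.11, 0.0538]
ee_rot: [-2.218, -2.225, 0.001]
ft_force: [0.1, 0.5, 0.2]
width: 0.0504
gripper_force: 0.0
```

Request:
{"method": "drive_tool", "body": {"targets": [[[0,0,0,0],[0,0,0,0],[0,0,0,0],[0,0,0,0],[0,0,0,0],[0,0,0,0],[0,0,0,0],[0,0,0,0]]], "jaw": 15, "newtons": 30}}

```text
t: 11.32
tcp_pos: [0.4311, 0.1104, 0.0537]
ee_rot: [-2.217, -2.226, -0.0]
ft_force: [1.0, 0.7, -0.3]
width: 0.0151
gripper_force: 0.0
```

The jaws closed to 15 mm with no grip force, so I look.

```bash
python3 - <<'E'
from h import *
c=snapf('wrist','w5'); s=snapf('scene','s5'); t=snapf('top','t5')
a=np.hstack([cv2.resize(c['img'],(400,300)),cv2.resize(t['img'],(400,300))]); b=cv2.resize(s['img'][140:330,150:420],(426,300)); b=np.hstack([b,np.zeros((300,374,3),np.uint8)])
cv2.imwrite('pics/m5.png',np.vstack([a,b])[:,:,::-1])
E
```

```text
(no output)
```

View pics/m5.png

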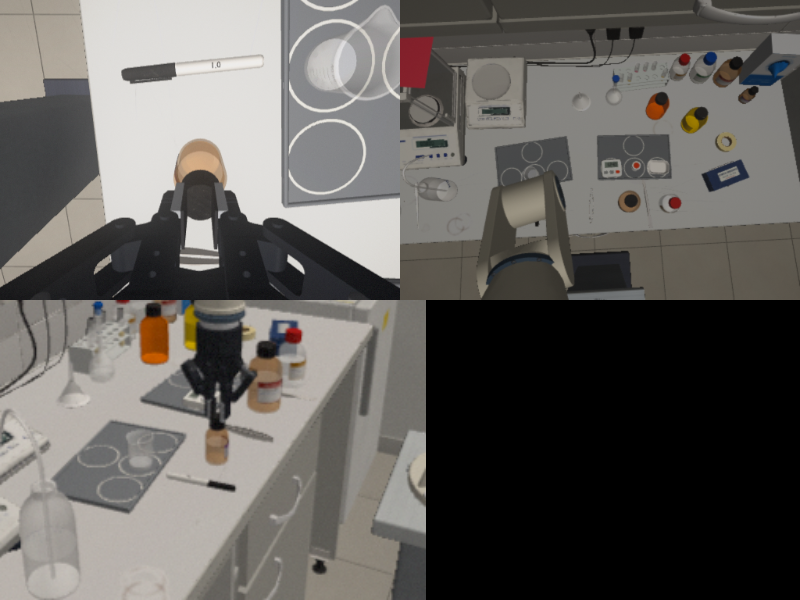

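```bash
python3 - <<'E'
from h import *
c=load('w5'); t=manip.get_obs()['tcp_pos']; print(t,c['position'],np.round(c['rotation'],3).tolist())
for dz in (0,.019,.036): print(dz,proj(c,t+[0,0,dz]))
for y in (.11,.12,.13): print(y,proj(c,[.431,y,.09]),proj(c,[.431,y,.078]),proj(c,[.431,y,0]))
g=c['img'][170:330,190:330,::-1]; cv2.imwrite('pics/w5c.png',cv2.resize(g,None,fx=3.6,fy=3.6,interpolation=cv2.INTER_CUBIC))
E
```

```text
[0.43110679 0.11036185 0.05365768] [0.43085194 0.18262558 0.22592529] [[1.0, -0.005, -0.001], [0.005, 0.959, 0.285], [-0.001, -0.285, 0.959]]
0 [254.59874945 227.233543  ]
0.019 [254.57009479 241.11388516]
0.036 [254.53860433 256.36789174]
0.11 [254.31141569 257.3867512 ] [254.35041656 246.21449125] [254.51173221 200.00371759]
0.12 [254.42141379 238.27406569] [254.45318285 228.28000838] [254.58367455 187.22931589]
0.13 [254.53572103 218.41264861] [254.55967957 209.69450001] [254.6573851  174.14094253]
```

View pics/w5c.png

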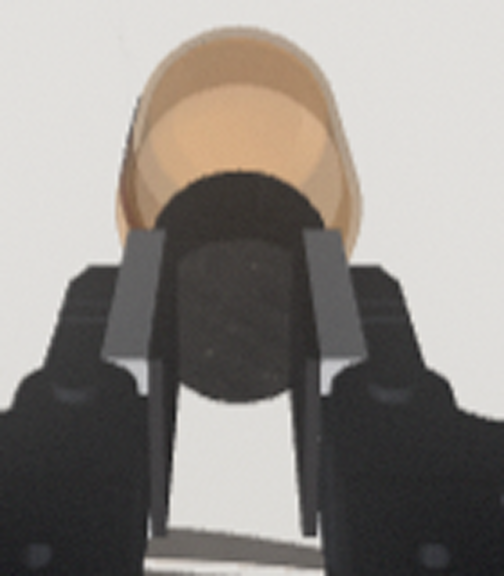

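```bash
python3 - <<'E'
from h import *
c=load('s5'); t=manip.get_obs()['tcp_pos']
P={k:proj(c,[t[0],t[1],z]) for k,z in dict(foot=0,tcp=.0537,grasp=.0727,top=.09).items()}; print(P)
u,v=P['tcp'].astype(int); print(u,v)
g=c['img'][v-45:v+40,u-50:u+50,::-1]; g=cv2.resize(g,None,fx=6,fy=6,interpolation=cv2.INTER_CUBIC)
for p in P.values(): cv2.circle(g,tuple(int(q) for q in (p-[u-50,v-45])*6+3),4,(0,255,0),1)
cv2.imwrite('pics/s5c.png',g)
E
```

```text
{'foot': array([287.64646711, 241.57314041]), 'tcp': array([287.99450282, 224.64940974]), 'grasp': array([288.1209372 , 218.50135871]), 'top': array([288.23760615, 212.82816555])}
287 224
```

View pics/s5c.png

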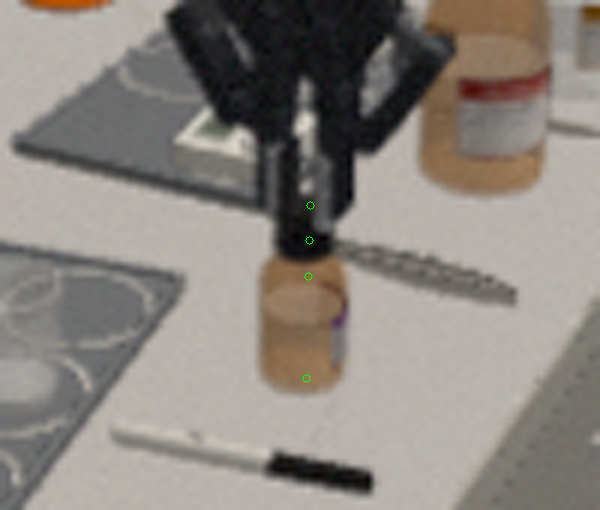

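```bash
python3 - <<'E'
from h import *
c=load('scene0'); t=np.array([.1945,.5935,.2016]); y=np.array([.312,.95,0])*.043
for dz in (0,.013,.03): print(dz,[np.round(proj(c,t+s*y+[0,0,dz])*1.5625) for s in(-1,0,1)])
E
```

```text
0 [array([508., 477.]), array([478., 499.]), array([446., 524.])]
0.013 [array([508., 466.]), array([479., 488.]), array([447., 512.])]
0.03 [array([509., 451.]), array([480., 473.]), array([447., 497.])]
```

The picture shows the visible fingertips about 30 mm above the stated TCP (scene0 shows the same), so they closed at the very top of the cap. I open, go 22 mm lower and close again, with the width telling what is held.

Request:
{"method": "drive_tool", "body": {"targets": [[[0,0,0,0],[0,0,0,0],[0,0,0,0],[0,0,0,0],[0,0,0,0],[0,0,0,0],[0,0,10,0],[0,0,12,0],[0,0,0,0],[0,0,0,0]]], "jaw": 62}}

```text
t: 12.3
tcp_pos: [0.4303, 0.1101, 0.0309]
ee_rot: [-2.216, -2.225, 0.003]
ft_force: [1.1, -0.3, 0.2]
width: 0.0618
gripper_force: 0.0
```

Request:
{"method": "drive_tool", "body": {"targets": [[[0,0,0,0],[0,0,0,0],[0,0,0,0],[0,0,0,0],[0,0,0,0],[0,0,0,0],[0,0,0,0],[0,0,0,0],[0,0,0,0],[0,0,0,0]]], "jaw": 10}}

```text
t: 13.13
tcp_pos: [0.4316, 0.1104, 0.0321]
ee_rot: [2.217, 2.226, 0.001]
ft_force: [-0.3, 0.4, 6.5]
width: 0.0272
gripper_force: 29.7
```

```bash
python3 - <<'E'
from h import *
c=snapf('wrist','w6'); s=snapf('scene','s6'); t=manip.get_obs()['tcp_pos']
u,v=proj(s,t).astype(int)
a=cv2.resize(c['img'][150:320,170:340],(400,400),interpolation=cv2.INTER_CUBIC); b=cv2.resize(s['img'][v-50:v+30,u-40:u+40],(400,400),interpolation=cv2.INTER_CUBIC)
cv2.imwrite('pics/m6.png',np.hstack([a,b])[:,:,::-1])
E
```

```text
(no output)
```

View pics/m6.png

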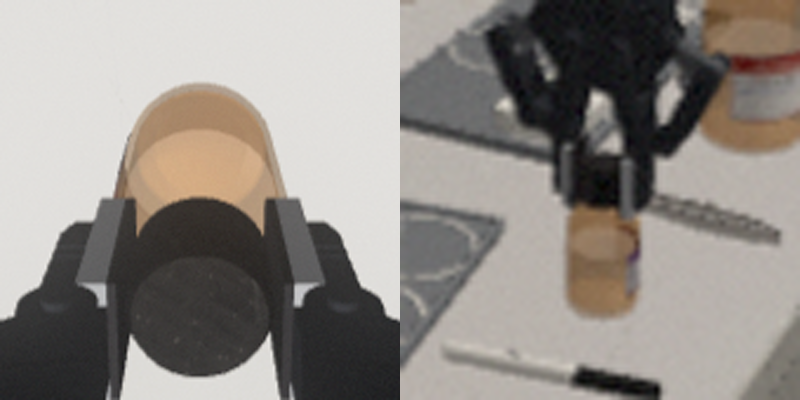

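Gripped at 27.2 mm with 30 N: the cap fills the pads and the bottle is upright. Carry it to the ring right of the beaker.

Request:
{"method": "drive_tool", "body": {"targets": [[[0,0,-10,0],[0,0,-25,0],[0,0,-25,0],[0,0,-15,0],[0,10,0,0],[0,20,0,0],[0,25,0,0],[2,25,0,0],[0,20,0,0],[0,12,0,0],[0,4,0,0],[0,0,0,0],[0,0,0,0],[0,0,0,0]]]}}

```text
t: 14.4
tcp_pos: [0.5459, 0.1126, 0.1063]
ee_rot: [-2.216, -2.225, 0.002]
ft_force: [-0.3, -0.5, -1.5]
width: 0.0268
gripper_force: 30.0
```

Request:
{"method": "drive_tool", "body": {"targets": [[[0,0,25,0],[0,0,20,0],[0,0,10,0],[0,0,5,0],[0,0,3,0],[0,0,0,0],[0,0,0,0],[0,0,0,0]]]}}

```text
t: 15.07
tcp_pos: [0.5478, 0.113, 0.0446]
ee_rot: [2.216, 2.225, 0.002]
ft_force: [-0.4, 0.0, -0.6]
width: 0.0272
gripper_force: 30.0
```

Request:
{"method": "drive_tool", "body": {"targets": [[[0,0,1.5,0],[0,0,1.5,0],[0,0,1,0],[0,0,0,0],[0,0,0,0]]]}}

```text
t: 15.48
tcp_pos: [0.5476, 0.1129, 0.0402]
ee_rot: [2.217, 2.226, 0.001]
ft_force: [-1.7, -0.5, 3.9]
width: 0.0269
gripper_force: 30.4
```

Request:
{"method": "drive_tool", "body": {"targets": [[[0,0,0,0],[0,0,0,0],[0,0,0,0],[0,0,0,0],[0,0,0,0],[0,0,0,0],[0,0,-5,0],[0,0,-15,0],[0,0,-25,0],[0,0,-25,0],[0,0,-25,0],[0,0,-25,0],[0,0,-20,0],[0,0,0,0]]], "jaw": 60}}

```text
t: 16.65
tcp_pos: [0.5497, 0.1133, 0.1844]
ee_rot: [2.214, 2.223, 0.009]
ft_force: [0.0, 0.3, 0.2]
width: 0.0602
gripper_force: 0.0
```

Request:
{"method": "drive_tool", "body": {"targets": [[[-15,-8,0,0],[-30,-16,0,0],[-30,-16,0,0],[-30,-16,0,0],[-30,-16,0,0],[-30,-16,0,0],[-30,-16,0,0],[-28,-12,0,0],[-12,-4,0,0],[0,0,0,0],[0,0,0,0],[0,0,0,0]]], "jaw": 70}}

```text
t: 17.65
tcp_pos: [0.4277, -0.1223, 0.1792]
ee_rot: [-2.217, -2.225, 0.0]
ft_force: [0.5, 0.6, 0.2]
width: 0.0699
gripper_force: 0.0
```

```bash
python3 - <<'E'
from h import *
c=snapf('wrist','w7'); print(manip.get_obs()['tcp_pos'],proj(c,[.4283,-.1218,.139]),proj(c,[.5472,.1124,.098]))
h=cv2.cvtColor(c['img'],cv2.COLOR_RGB2HSV); u,v=proj(c,[.4283,-.1218,.139]).astype(int); w=50
m=(c['img'][v-w:v+w,u-w:u+w].max(2)<75).astype(np.uint8); n,l,s,ce=cv2.connectedComponentsWithStats(m); print(s[1:][s[1:,4]>200].tolist(),u-w,v-w)
cv2.imwrite('pics/w7.png',c['img'][:,:,::-1])
E
```

```text
[ 0.42791752 -0.12206306  0.17935131] [255.63065988 204.65718864] [ 447.67351881 -170.05093121]
[[27, 22, 52, 53, 1375]] 205 154
```

View pics/w7.png

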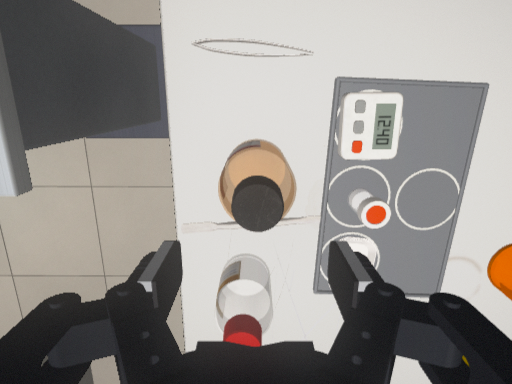

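Large brown cap is at (257,204), predicted (256,205); the clear bottle's red cap is at (243,330). Descend and grip.

Request:
{"method": "drive_tool", "body": {"targets": [[[0,0.5,20,0],[0,0,25,0],[0,0,25,0],[0,0,15,0],[0,0,8,0],[0,0,4,0],[0,0,0,0],[0,0,0,0]]]}}

```text
t: 18.37
tcp_pos: [0.4292, -0.1225, 0.0832]
ee_rot: [2.216, 2.226, 0.001]
ft_force: [0.4, -0.4, 0.5]
width: 0.07
gripper_force: 0.0
```

Request:
{"method": "drive_tool", "body": {"targets": [[[0,0,0,0],[0,0,0,0],[0,0,0,0],[0,0,0,0],[0,0,0,0],[0,0,0,0],[0,0,0,0],[0,0,0,0],[0,0,0,0],[0,0,0,0]]], "jaw": 20, "newtons": 60}}

```text
t: 19.2
tcp_pos: [0.4294, -0.1229, 0.0837]
ee_rot: [2.216, 2.225, 0.002]
ft_force: [-0.2, 1.4, 6.5]
width: 0.0379
gripper_force: 59.5
```

Held at 37.9 mm with 60 N. Lift 125 mm and carry to the ring left of the beaker, passing over everything.

Request:
{"method": "drive_tool", "body": {"targets": [[[0,0,-8,0],[0,0,-22,0],[0,0,-25,0],[0,0,-25,0],[0,0,-25,0],[0,0,-20,0],[12,3,0,0],[25,6,0,0],[34,9,0,0],[36,10,0,0],[36,10,0,0],[36,10,0,0],[36,10,0,0],[36,10,0,0],[36,10,0,0],[36,10,0,0],[34,9,0,0],[22,5,0,0],[10,0,0,0],[4,0,0,0]]]}}

```text
t: 20.87
tcp_pos: [0.5285, 0.2721, 0.2076]
ee_rot: [-2.215, -2.227, 0.001]
ft_force: [-0.4, -0.1, -4.1]
width: 0.0377
gripper_force: 61.4
```

Request:
{"method": "drive_tool", "body": {"targets": [[[0,0,0,0],[0,0,0,0],[0,0,0,0],[0,0,0,0]]]}}

```text
t: 21.2
tcp_pos: [0.5289, 0.2695, 0.2079]
ee_rot: [2.218, 2.224, -0.0]
ft_force: [1.1, -0.1, -3.8]
width: 0.0375
gripper_force: 61.4
```

```bash
python3 - <<'E'
from h import *
c=snapf('wrist','w8'); print(manip.get_obs()['tcp_pos'],proj(c,[.5315,.2716,.008]))
cv2.imwrite('pics/w8.png',c['img'][:,:,::-1])
E
```

```text
[0.52899836 0.26964468 0.20787965] [256.95494122 160.62803239]
```

View pics/w8.png

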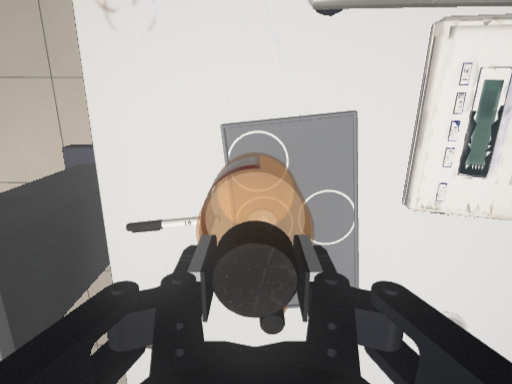

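The ring is at (258,161), as predicted, and the bottle hangs upright. Shift (+2, +2.5) mm and lower.

Request:
{"method": "drive_tool", "body": {"targets": [[[2,2.5,0,0],[0,0,20,0],[0,0,25,0],[0,0,25,0],[0,0,20,0],[0,0,12,0],[0,0,6,0],[0,0,3,0],[0,0,2,0],[0,0,0,0],[0,0,0,0]]]}}

```text
t: 22.17
tcp_pos: [0.5322, 0.2731, 0.0957]
ee_rot: [2.217, 2.226, 0.002]
ft_force: [0.1, -0.1, -3.8]
width: 0.0374
gripper_force: 61.3
```

Request:
{"method": "drive_tool", "body": {"targets": [[[0,0,1.5,0],[0,0,1.5,0],[0,0,0,0],[0,0,0,0]]]}}

```text
t: 22.5
tcp_pos: [0.5317, 0.2729, 0.092]
ee_rot: [2.217, 2.226, 0.001]
ft_force: [0.3, -0.5, -2.2]
width: 0.0376
gripper_force: 61.7
```

Request:
{"method": "drive_tool", "body": {"targets": [[[0,0,0.7,0],[0,0,0,0],[0,0,0,0]]]}}

```text
t: 22.75
tcp_pos: [0.532, 0.2731, 0.0919]
ee_rot: [2.217, 2.226, 0.002]
ft_force: [-0.1, -0.4, 5.9]
width: 0.0375
gripper_force: 62.4
```

Request:
{"method": "drive_tool", "body": {"targets": [[[0,0,0,0],[0,0,0,0],[0,0,0,0],[0,0,0,0],[0,0,0,0],[0,0,0,0],[0,0,-5,0],[0,0,-15,0],[0,0,-25,0],[0,0,-25,0],[0,0,-25,0],[0,0,-5,0],[0,0,0,0]]], "jaw": 66}}

```text
t: 23.83
tcp_pos: [0.5328, 0.2734, 0.1935]
ee_rot: [2.216, 2.225, 0.006]
ft_force: [-0.0, -0.3, 0.1]
width: 0.0659
gripper_force: 0.0
```

Request:
{"method": "drive_tool", "body": {"targets": [[[-15,0,0,0],[-30,-5,0,0],[-37,-8,0,0],[-37,-8,0,0],[-37,-8,0,0],[-37,-8,0,0],[-37,-8,0,0],[-37,-8,0,0],[-37,-8,0,0],[-37,-8,0,0],[-37,-8,0,0],[-37,-8,0,0],[-37,-8,0,0],[-37,-8,0,0],[-30,-10,0,0],[-10,-7,0,0],[0,0,0,0],[0,0,0,0],[0,0,0,0]]]}}

```text
t: 25.42
tcp_pos: [0.4152, -0.2557, 0.1903]
ee_rot: [-2.216, -2.225, -0.0]
ft_force: [0.1, -0.1, 1.1]
width: 0.0663
gripper_force: 0.0
```

```bash
python3 - <<'E'
from h import *
c=snapf('wrist','w9'); p0=[.4149,-.2556,.124]; print(manip.get_obs()['tcp_pos'],proj(c,p0))
h=cv2.cvtColor(c['img'],cv2.COLOR_RGB2HSV); u,v=proj(c,p0).astype(int); w=45
H=h[v-w:v+w,u-w:u+w]; m=((H[...,1]>130)&((H[...,0]<12)|(H[...,0]>170))).astype(np.uint8); n,l,s,ce=cv2.connectedComponentsWithStats(m); i=1+np.argmax(s[1:,4]); x,y,ww,hh,_=s[i]; print(s[i],u-w,v-w,ce[i]+[u-w,v-w])
q=[u-w+x+ww/2, v-w+y+hh-ww*.47]; print(q,ray(c,*q,.124))
E
```

```text
[ 0.41549224 -0.25551918  0.19051002] [254.49763909 194.69456126]
[  27   30   42   39 1324] 209 149 [256.18202417 197.98036254]
[np.float64(257.0), np.float64(198.26)] [ 0.41690521 -0.25854924  0.124     ]
```

The red cap measures (0.417,-0.2585), 2–3 mm from the first estimate. Shift (-2, +1) mm, descend and grip.

Request:
{"method": "drive_tool", "body": {"targets": [[[-2,1,20,0],[0,0,25,0],[0,0,25,0],[0,0,22,0],[0,0,15,0],[0,0,10,0],[0,0,4,0],[0,0,0,0],[0,0,0,0]]]}}

```text
t: 26.22
tcp_pos: [0.4172, -0.2585, 0.0705]
ee_rot: [2.216, 2.226, 0.0]
ft_force: [0.2, -0.6, -0.5]
width: 0.0661
gripper_force: 0.0
```

Request:
{"method": "drive_tool", "body": {"targets": [[[0,0,0,0],[0,0,0,0],[0,0,0,0],[0,0,0,0],[0,0,0,0],[0,0,0,0],[0,0,0,0],[0,0,0,0],[0,0,0,0],[0,0,0,0]]], "jaw": 18, "newtons": 50}}

```text
t: 27.05
tcp_pos: [0.4171, -0.2592, 0.0711]
ee_rot: [2.216, 2.225, 0.001]
ft_force: [-2.0, 0.8, 7.0]
width: 0.0345
gripper_force: 49.1
```

Request:
{"method": "drive_tool", "body": {"targets": [[[0,0,-8,0],[0,0,-22,0],[0,0,-25,0],[0,0,-25,0],[0,0,-25,0],[0,0,-5,0],[7,14,0,0],[13,26,0,0],[15,30,0,0],[15,30,0,0],[15,30,0,0],[15,30,0,0],[12,24,0,0],[7,14,0,0],[3,9,0,0],[0,0,0,0],[0,0,0,0],[0,0,0,0],[0,0,0,0]]]}}

```text
t: 28.63
tcp_pos: [0.622, -0.1566, 0.1799]
ee_rot: [-2.218, -2.225, 0.001]
ft_force: [0.2, -0.8, -2.5]
width: 0.0341
gripper_force: 50.7
```

```bash
python3 - <<'E'
from h import *
c=snapf('wrist','w10'); print(manip.get_obs()['tcp_pos'],proj(c,[.624,-.1573,.008]))
cv2.imwrite('pics/w10.png',c['img'][:,:,::-1])
E
```

```text
[ 0.6222431  -0.15658109  0.18008195] [256.63930298 167.87019121]
```

View pics/w10.png

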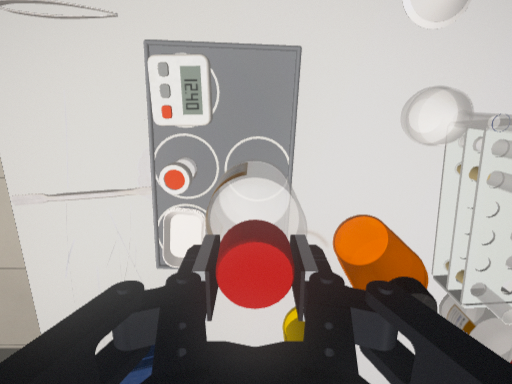

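The back ring is centred at (258,168), as predicted. The orange bottle at (360,240) is about 100 mm clear. Lowering.

Request:
{"method": "drive_tool", "body": {"targets": [[[0,1.5,20,0],[0,0,25,0],[0,0,25,0],[0,0,15,0],[0,0,8,0],[0,0,4,0],[0,0,2,0],[0,0,0,0],[0,0,0,0]]]}}

```text
t: 29.43
tcp_pos: [0.6254, -0.1562, 0.0822]
ee_rot: [2.216, 2.225, 0.001]
ft_force: [-0.3, 0.1, -2.6]
width: 0.0347
gripper_force: 50.6
```

Request:
{"method": "drive_tool", "body": {"targets": [[[0,0,1,0],[0,0,1,0],[0,0,0,0],[0,0,0,0]]]}}

```text
t: 29.77
tcp_pos: [0.6249, -0.1559, 0.0793]
ee_rot: [2.217, 2.226, 0.0]
ft_force: [0.4, -0.5, -0.7]
width: 0.0342
gripper_force: 50.9
```

Touching. Release, lift and back off to the right front so the top camera has a clear view.

Request:
{"method": "drive_tool", "body": {"targets": [[[0,0,0.5,0],[0,0,0,0],[0,0,0,0],[0,0,0,0],[0,0,0,0],[0,0,0,0],[0,0,0,0],[0,0,-5,0],[0,0,-15,0],[0,0,-25,0],[0,0,-25,0],[0,0,-25,0],[0,0,-20,0],[0,0,0,0]]], "jaw": 62}}

```text
t: 30.93
tcp_pos: [0.6273, -0.1566, 0.1988]
ee_rot: [2.213, 2.221, 0.006]
ft_force: [0.2, 0.0, 0.1]
width: 0.062
gripper_force: 0.0
```

Request:
{"method": "drive_tool", "body": {"targets": [[[-10,-20,0,0],[-15,-35,0,0],[-15,-35,0,0],[-15,-35,0,0],[-15,-35,0,0],[-30,-20,0,0],[-35,0,0,0],[-38,0,0,0],[-38,0,0,0],[-38,0,0,0],[-38,0,0,0],[-38,0,0,0],[-30,0,0,0],[-10,0,0,0],[0,0,0,0],[0,0,0,0]]]}}

```text
t: 32.27
tcp_pos: [0.4457, -0.521, 0.1927]
ee_rot: [-2.217, -2.224, -0.001]
ft_force: [-0.8, 0.3, -0.3]
width: 0.0621
gripper_force: 0.0
```

```bash
python3 - <<'E'
from h import *
c=snapf('top','t11'); s=1.5625; img=c['img']; hsv=cv2.cvtColor(img,cv2.COLOR_RGB2HSV)
T=dict(a=(np.array([.5789,.196]),.101),b=(np.array([.5831,-.1558]),-.0373))
def m(nm,tr,goal,z,sel):
    o,th=T[tr]; R=np.array([[np.cos(th),-np.sin(th)],[np.sin(th),np.cos(th)]]); g=o+R@goal
    u,v=proj(c,[*g,z]).astype(int); w=15; I=img[v-w:v+w,u-w:u+w]; H=hsv[v-w:v+w,u-w:u+w]
    mm=(I.max(2)<50) if sel=='k' else ((H[...,1]>130)&((H[...,0]<12)|(H[...,0]>170)))
    n,l,st,ce=cv2.connectedComponentsWithStats(mm.astype(np.uint8)); i=1+np.argmax(st[1:,4]); p=ce[i]+[u-w,v-w]
    q=ray(c,*p,z)[:2]; print(nm,st[i][2:],'tray xy err mm',np.round((R.T@(q-o)-goal)*1e3,1))
m('big','a',[-.04,.08],.147,'k'); m('small','a',[-.04,-.08],.098,'k'); m('vial','b',[-.04,0],.064,'r'); m('clear','b',[.04,0],.132,'r')
a=img[150:300,90:390,::-1]; cv2.imwrite('pics/t11c.png',cv2.resize(a,(800,400),interpolation=cv2.INTER_CUBIC))
E
```

```text
big [ 18  18 241] tray xy err mm [-1.6 -3. ]
small [ 12  12 104] tray xy err mm [-1.7 -1.1]
vial [ 7  7 40] tray xy err mm [ 1.4 -0.5]
clear [ 14  15 163] tray xy err mm [-2.7  3.6]
```

View pics/t11c.png

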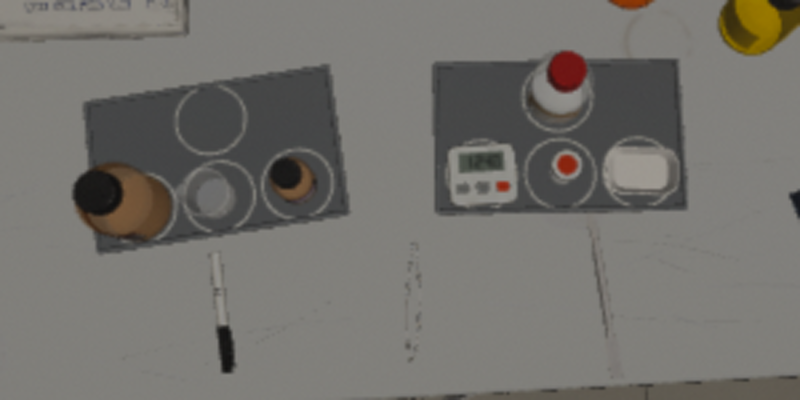

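All four stand upright in their rings: large brown (123,200), small brown (294,180), vial (567,165) and clear (558,90). Errors are under 4 mm, and the beaker, timer and boats have not moved. Handing in.

```bash
python3 -c "
from bench import manip
print(manip.hand_in())"
```

```text
the job is handed in; nothing more can be done
None
```

The job is handed in: the large brown, small brown and clear bottles and the vial stand upright in their rings, within 4 mm of centre in the top view; the beaker, timer and boats look unmoved, and no verdict was returned.

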